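# Clear the last roll and tuck its cake board back under the holder's arm

## Task

Lower the bread roll gently into the deep white tub, without dropping it. Then tuck the empty cake board it was lying on back into the board holder, under its weighted arm, so that it lies flat, straight and fully home on top of the pile with the arm pressing it down. Keep the pile in place and do not knock the other things on the table about.

Things in the scene. Friction and masses are not known exactly. Their poses are not given: they have to be found in the camera images.
- roll: round bread roll, rigid, 60 mm in diameter (widest 16 to 25 mm above its base) and 48 mm tall with a domed top and a flat base 36 mm wide, about 70 g; starts standing on the board, anywhere up to 25 mm from the board's middle along its length and 5 mm across. Origin at the middle of its base, z up.
- board: stiff cake board of greyish card, 150 mm long (its x axis) x 60 mm wide (y) x 10 mm thick, about 55 g, loose and flat on the table with the roll on it. Both ends are alike. Origin at the middle of its underside.
- tub: deep round white plastic tub, open at the top, standing upright, 0.6 kg: 220 mm across and 110 mm high at the rim, narrowing to 188 mm at the foot, walls 4 mm, floor 5 mm thick. Origin at the middle of its underside. It may stand on the left or on the right of the table; the holder is on the other side.
- holder: fixed steel holder with two cake boards piled in it; opposite side of the table from the tub. Origin: middle of the pile's footprint, at table height; x from the open front to the rear stop (away from the robot), z up. Base 12 mm thick, 84 mm wide, x = -80 to 102 mm; pile top at z = 32 mm. Sides free for fingers from the front to x = -4 mm. The arm lies over the middle, y within +-20 mm.
- rear_stop (a point): middle of the upright face that the boards butt against, at x = 76.5, y = 0, z = 37 mm of the holder (face up to z = 45 mm). A board fully home has its middle at x = 0 to 1.5 mm of the holder.
- guide_mid (a point): point midway between the front pair of guide posts, at x = 0, y = 0, z = 52 mm of the holder, level with their tops. Posts are upright, round, 8 mm thick, centred at y = +-38 mm: 4 mm of play on each side of a 60 mm board. A second pair stands at x = 60 mm.
- press_arm (a joint): angle (rad) of the weighted arm, a steel strap hinged at the holder's rear (axis along y at x = 90, z = 50 mm). 0: its toe rests on the pile of two; grows as the front swings up; about 0.14 with one more board under it. It weighs 150 g, presses with about 1.3 N, and falls back by itself. A board pushed in level, just above the pile, lifts it with a few newtons.
- ramp_tip (a point): front edge, underside, of the arm's sledge-like ramp, 30 mm wide, that rises forward from the toe at 22 degrees: at x = -36, z = 54 mm of the holder while the joint is 0. A board enters below it.
- press_toe (a point): lowest point of the arm's toe (a black 12 mm roller 40 mm wide, not turning), where it bears on the pile: at x = 20, y = 0, z = 32 mm of the holder while the joint is at 0.
- pile_board0: lower board of the pile in the holder, same size as the board, loose. Origin at the middle of its underside.
- pile_board1: upper board of the pile in the holder, same size as the board, loose. Origin at the middle of its underside; at z = 22 mm of the holder.
- cutter: bystander: round steel pastry cutter, 60 mm across, 30 mm high, near the robot. Origin at the middle of its underside.
- scraper: bystander: steel dough scraper lying flat, 75 x 100 mm, 14 mm high at its wooden grip, near the robot. Origin under its middle.
- cup: bystander: steel cup, 72 mm across, 60 mm high, beyond the board. Origin at the middle of its underside.
- pitcher: bystander: aluminium pitcher with a handle, 100 mm across, 150 mm high, at the far side. Origin at the middle of its underside.
There are look-alikes about, which are no part of the job. What is shaped like the board but orange is not meant. What is shaped like the roll but purple is not meant.

How it is judged:
By the outcome, as a careful person would: the job done as asked, in the order asked, and still so for the second after the job is handed in, with the robot touching nothing.
It also fails if it takes over 61 s, if anything falls off the work surface, if the arm or the gripper's body presses on something with over 40 N, if the wrist force passes 120 N, or if a joint passes its speed limit or range.

## Robot

A 6-joint arm with a two-finger parallel gripper is mounted at the origin on the work surface. World frame = base frame: x ahead of the robot, y to its left, z up, the work surface at z = 0. Lengths are in m, angles in rad, forces in N, time in s.
With the tool pointing down it reaches from about 0.25 to 0.85 m from the base axis. Payload 12.5 kg.
Tool frame: the origin (TCP) lies midway between the tips of the shut fingers; the grasp point (between the pads) lies 19 mm behind it; z points along the fingers, y is the line along which they close (so a half turn about z gives the same grasp; the last joint's range is limited). The gripper opens to 93 mm and grips with 3 to 60 N. Pads are 15 mm wide; open, the fingers measure 128 mm over their backs; the gripper's body (75 mm by 188 mm) begins 65 mm behind the grasp point.
Start: joints at [1.188, 0.351, 1.652, -0, 1.139, -0.085], TCP at [0.161, 0.526, 0.219] pointing down, gripper open.
Joint ranges: [-2.75, 2.75], [-0.79, 2.1], [0.01, 2.65], [-1.57, 4.71], [0.07, 3.14], [-2.87, 2.87]. Speed limits (rad/s): [2.22, 2.22, 2.79, 3.14, 3.14, 3.14].

## Interface

Orientations are given as a unit quaternion [w, x, y, z].
In Python, from rig import manip gives the robot as it stands.
- The arm moves only by the tool carry_out, never from a script. Its argument "rows" is a list that holds one entry, the list of rows, each a list of 7 numbers: the opening in per cent of the stroke, from 0 (shut) to 100 (fully open), then the shift along the world's x, y, z in m, then the turn, a rotation vector about the world's x, y, z in degrees. In form: [[[jaw, dx, dy, dz, rx, ry, rz], ...]]. A call has 1 to 5 rows; each row is the pose to reach, as a shift and turn from the pose commanded when the call began; what a row does not reach only later rows make up. A row lasts 1/10 s, in which the tool goes at most 50 mm and 8.59 degrees, less where a joint would pass 70% of its speed; a pose out of reach is approached as far as the arm can. A call with a gripper value outside its range is refused whole. The fingers move at their own pace and stop on an object; the grip force is fixed at half the most. Time passes only in rows, so rows that repeat a pose let the fingers close. It gives the time, the measured TCP pose, the force, the opening and the grip force at its end, in the units of the state.
- manip.observe(): the state, without advancing time (a new reading comes with each control period).
- manip.camera(name): name is "scene" or "top"; returns the picture (400x640x3 uint8, red, green, blue); there is no depth.
- manip.camera_params(name): a dict with "fx", "fy", "cx", "cy" (pixels), "R" (3x3) and "t" (3): a world point X has camera coordinates R X + t. Camera axes: x right, y down, z forward; pixel columns grow to the right and rows downward; lengths in m; the calibration is good to about 2 mm. A picture is of the moment at which its call begins. camera_params takes no time and is no camera call.
- manip.close_job(): hands the job in; it is judged then, once.
Trained networks look in the newest picture that a camera, given by its name, has taken for a name from the list of things; names that differ only in an ending like _2 or _b are one class to them, and where a whole thing is asked for, a point or a joint stands for the part that bears it (a point fixed in the world has none). Each returns a list of dicts, best first, with "score" (0 to 1); they miss things now and then, are a little off and sometimes report something else, mostly with a low value. They report only what shows in the picture. A call takes as long as a camera call. They do not tell look-alikes from the thing itself.
- manip.cut_out(camera, name): "pixels" (400x640 bool, what is visible of it) and "box" ([centre column, centre row, width, height] in pixels, round what is visible of it).
The state is a dict: "time_s": time; "q": joint angles; "dq": joint speeds; "joint_efforts": joint torques, N m; "position": TCP position; "orientation": TCP orientation; "contact_force": force on the tool from outside, world axes, zero at the start; "ft_torque": the same for the moment, N m; "grip_width": opening from 0.0 (shut) to 1.0 (fully open); "finger_force": force on a finger pad.
Only numpy, scipy, OpenCV 4.12 (cv2) and the standard library are available. Lean on these libraries where they do the work, as an engineer would, in place of code of your own. Each camera call takes 0.05 s, during which the arm holds its last target. There are 200 camera calls.

## Working session

There is one attempt and no reset: what is moved stays moved. The work goes in short steps, Python scripts to look and compute and a tool call to move; the robot and the scene stay as the last step left them, time stands still between calls to the robot, and variables do not carry over. Pictures are saved under pics/ and viewed, at most 10 in all, crops included, and the job is handed in when it is done.

Besides the shell and the picture viewer there is one more tool, called after "Call:" as name(argument=value, ...) on one line, values as JSON. carry_out: Moves the arm, as the interface text tells. Its arguments: {"type":"object","properties":{"rows":{"type":"array"}},"required":["rows"]}

```bash
mkdir -p pics; ls
python3 - <<'E'
from rig import manip
import cv2, numpy as np
for n in ("top","scene"):
    im=manip.camera(n); cv2.imwrite(f"pics/{n}0.png",im[:,:,::-1])
    p=manip.camera_params(n); print(n,p)
o=manip.observe(); print(o)
E
```

```text
pics
top {'fx': 458.4960199808387, 'fy': 458.4960199808387, 'cx': 323.3448595802387, 'cy': 200.06169785182288, 'R': array([[ 0.03151394, -0.99949616, -0.00378202],
       [-0.9794937 , -0.03012947, -0.19920921],
       [ 0.19899489,  0.00998233, -0.97994969]]), 't': array([-0.01169116,  0.5309961 ,  1.40025941])}
scene {'fx': 415.70995956246946, 'fy': 415.70995956246946, 'cx': 327.4283265950584, 'cy': 193.25835192601656, 'R': array([[ 0.80407269,  0.59427805, -0.01734068],
       [ 0.32480365, -0.463523  , -0.82440828],
       [-0.49796555,  0.65725188, -0.56572987]]), 't': array([-0.43406463, -0.11358461,  1.4747704 ])}
{'time_s': 0.1, 'q': array([ 1.18840799e+00,  3.51169360e-01,  1.65235015e+00, -4.22053106e-06,
        1.13909507e+00, -8.45703788e-02]), 'dq': array([ 9.71011885e-05, -9.73092947e-04, -3.04534972e-03,  1.34640891e-03,
       -2.50377591e-04, -2.48013896e-04]), 'joint_efforts': array([ 3.71446440e-04, -4.98025203e+01, -2.85706794e+01,  7.00092525e-02,
        2.38309189e-02,  1.07818155e-05]), 'position': array([0.16123608, 0.52551669, 0.21816616]), 'orientation': array([-1.16354413e-04,  1.48358381e-01,  9.88933532e-01, -4.97543590e-04]), 'contact_force': array([ 0.17854644, -0.6157532 , -0.06876392]), 'ft_torque': array([-0.02948749, -0.0364314 ,  0.04096899]), 'finger_force': 0.0, 'grip_width': 1.0022536581718662}
```

View pics/top0.png

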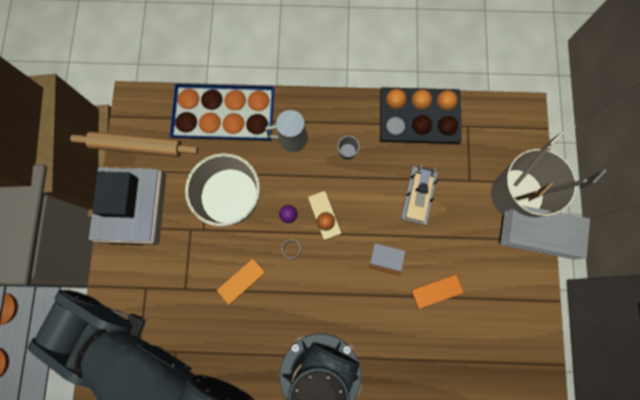

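View pics/scene0.png

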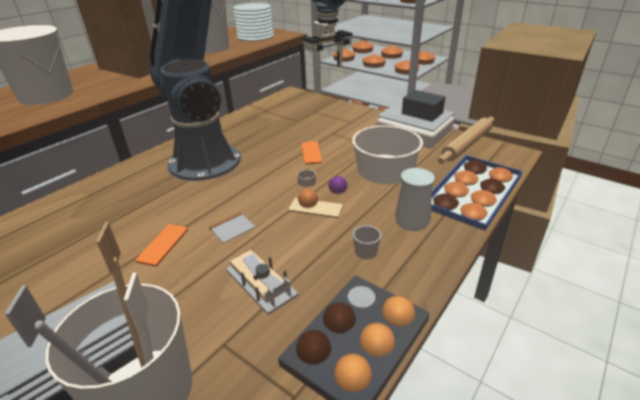

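Top view: the board lies at about (325,215), pale greyish card, with the brown roll on it at (326,221). The tub is at (222,190), so on the left, and the holder is at (420,195), on the right.
- **Board candidates:** (325,215) pale, (240,282) orange, (438,291) orange. The pale one fits, because it is not orange and carries the roll.
- **Roll candidates:** (326,221) brown and (288,214) purple. The brown one on the board fits. The rolls in the trays at the back are scenery.

I'll measure these and check them in one enlarged crop.

```bash
cat > h.py <<'E'
from rig import manip
import cv2, numpy as np
from scipy.optimize import least_squares
def proj(n,X):
    p=manip.camera_params(n); c=np.atleast_2d(X)@p["R"].T+p["t"]
    return np.c_[p["fx"]*c[:,0]/c[:,2]+p["cx"],p["fy"]*c[:,1]/c[:,2]+p["cy"]]
def back(n,uv,z):
    p=manip.camera_params(n); uv=np.atleast_2d(uv)
    d=np.c_[(uv[:,0]-p["cx"])/p["fx"],(uv[:,1]-p["cy"])/p["fy"],np.ones(len(uv))]@p["R"]
    C=-p["R"].T@p["t"]; return C+d*((z-C[2])/d[:,2])[:,None]
E
python3 - <<'E'
from h import *
ims={n:manip.camera(n) for n in("top","scene")}
M={}
for n in ims:
    for k in("roll","board","tub","holder","press_arm","guide_mid"):
        try:
            for r in manip.cut_out(n,k)[:3]:
                print(n,k,round(r["score"],2),np.round(r["box"],1),r["pixels"].sum())
                M.setdefault(f"{n}_{k}",r["pixels"])
        except Exception as e: print(n,k,e)
np.savez("m.npz",**M)
t=cv2.resize(ims["top"][150:300,250:450],None,fx=4,fy=4,interpolation=2)[:,:,::-1]
cv2.imwrite("pics/c1.png",t)
E
```

```text
top roll 0.62 [289.  213.5  17.3  17.2] 273
top roll 0.61 [324.4 221.3  17.9  17.5] 280
top board 0.97 [324.1 215.2  32.1  51.4] 588
top board 0.89 [435.5 291.2  49.3  33.7] 993
top board 0.62 [241.3 279.9  52.6  47.4] 992
top tub 0.75 [221.9 189.2  72.5  67.8] 4265
top holder 0.73 [420.  193.8  37.7  55. ] 595
top press_arm 0.73 [424.9 187.2  16.4  41.5] 377
top guide_mid 0.57 [421.8 196.4  38.3  54.9] 884
scene roll 0.63 [339.8 185.2  18.5  19.4] 260
scene roll 0.52 [306.9 199.1  19.8  19.4] 303
scene board 0.94 [160.4 246.2  48.7  39.7] 969
scene board 0.73 [316.2 210.3  57.7  23.2] 606
scene board 0.62 [311.4 152.6  17.6  25.8] 366
scene tub 0.83 [387.6 154.8  66.4  57.3] 3185
scene holder 0.96 [264.3 286.7  69.   60. ] 1758
scene holder 0.24 [263.1 273.9  35.9  28. ] 535
scene press_arm 0.75 [261.1 273.5  36.   33.3] 580
scene guide_mid 0.63 [263.3 283.1  73.6  56.6] 1784
```

View pics/c1.png

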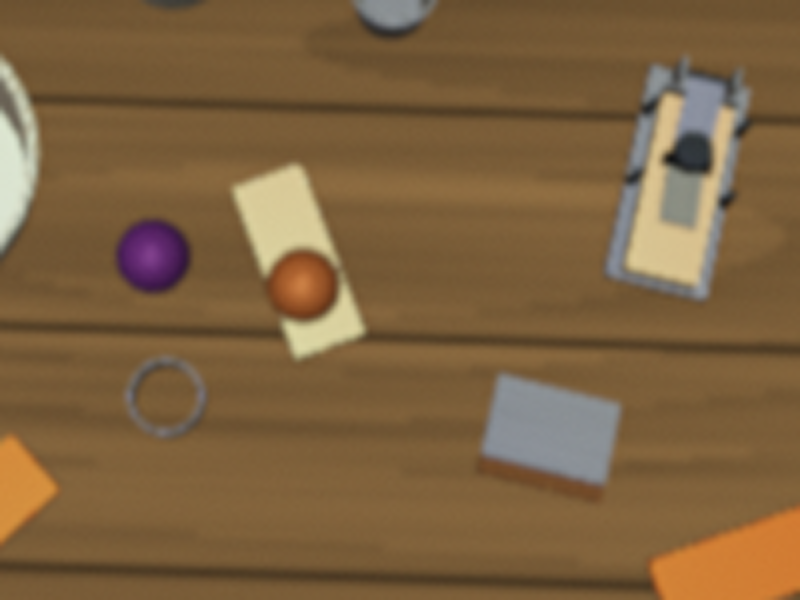

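The crop shows the pale board with corners at about (308,197), (325,191), (341,233) and (324,240) in full-picture pixels, with the brown roll on it at (325,221). The purple roll at (288,214) stands apart on the table. The target is confirmed. Next I'll fit poses to both views and draw the models back into the pictures as a check.

```bash
cat >> h.py <<'E'
from scipy.optimize import minimize
def pose(P,x,y,a,z=0):
    c,s=np.cos(a),np.sin(a); return P@np.array([[c,s,0],[-s,c,0],[0,0,1]])+[x,y,z]
def box(x0,x1,y0,y1,z0,z1): return np.array([[x,y,z] for x in(x0,x1) for y in(y0,y1) for z in(z0,z1)])
def ring(r,z,n=60):
    t=np.linspace(0,2*np.pi,n); return np.c_[r*np.cos(t),r*np.sin(t),0*t+z]
def sil(n,X,S=4):
    m=np.zeros((400*S,640*S),np.uint8); h=cv2.convexHull(((proj(n,X)+.5)*S-.5).astype(np.float32))
    cv2.fillConvexPoly(m,np.round(h*16).astype(np.int32),255,shift=4)
    return cv2.resize(m,(640,400),interpolation=cv2.INTER_AREA)/255.
def fit(P,masks,x0,z=0,free=3):
    f=lambda v:sum(abs(sil(n,pose(P,v[0],v[1],v[2] if free==3 else 0,z))-m).sum()/m.sum() for n,m in masks.items())
    s=np.array([x0]+[np.add(x0,np.eye(free)[i]*[.01,.01,.1][i]) for i in range(free)])
    r=minimize(f,x0,method="Nelder-Mead",options=dict(initial_simplex=s,xatol=2e-4,fatol=1e-4)); return r.x,r.fun
BOARD=box(-.075,.075,-.03,.03,0,.01)
ROLL=np.vstack([ring(.018,0),ring(.03,.016),ring(.03,.025),ring(.026,.036),ring(.017,.045),ring(.006,.048)])
TUB=np.vstack([ring(.094,0),ring(.110,.11)])
E
python3 - <<'E'
from h import *
ims={n:manip.camera(n) for n in("top","scene")}
hsv={n:cv2.cvtColor(i,cv2.COLOR_RGB2HSV) for n,i in ims.items()}
def col(n,lo,hi,b):
    m=np.zeros((400,640),np.uint8); x0,x1,y0,y1=b
    m[y0:y1,x0:x1]=cv2.inRange(hsv[n],lo,hi)[y0:y1,x0:x1]; return m>0
for n,p in(("top",[(320,200),(325,221),(335,234),(360,215)]),("scene",[(330,209),(308,198),(295,207),(320,225)])):
    print(n,[hsv[n][v,u].tolist() for u,v in p])
M=np.load("m.npz")
R={}
# second-best roll masks are the brown ones
for n,c in(("top",(324,221)),("scene",(307,199))):
    R[n]=[r for r in manip.cut_out(n,"roll") if np.hypot(r["box"][0]-c[0],r["box"][1]-c[1])<5][0]["pixels"].astype(float)
B={n:[r for r in manip.cut_out(n,"board") if np.hypot(r["box"][0]-c[0],r["box"][1]-c[1])<8][0]["pixels"].astype(float) for n,c in(("top",(324,215)),("scene",(316,210)))}
x0=back("top",[(324.5,215.5)],.01)[0]; print("board0",x0)
def fitb(ns):
    f=lambda v:sum((abs(sil(n,pose(BOARD,*v))-B[n])*(R[n]<.5)*(cv2.dilate(R[n],np.ones((3,3)))<.5)).sum() for n in ns)
    v=np.array([x0[0],x0[1],.35*1]); best=None
    for a in(.35,-.35):
        v[2]=a; s=np.array([v]+[v+np.eye(3)[i]*[.01,.01,.1][i] for i in range(3)])
        r=minimize(f,v,method="Nelder-Mead",options=dict(initial_simplex=s,xatol=2e-4,fatol=.1))
        if best is None or r.fun<best.fun: best=r
    return best.x,best.fun
for ns in(("top",),("scene",),("top","scene")): print("board",ns,fitb(ns))
xr=back("top",[(324.5,221.3)],.03)[0]
for ns in(("top",),("scene",),("top","scene")): print("roll",ns,fit(ROLL,{n:R[n] for n in ns},xr[:2],.01,2))
xt=back("top",[(222,190)],.08)[0]
for ns in(("top",),("scene",),("top","scene")): print("tub",ns,fit(TUB,{n:M[n+"_tub"].astype(float) for n in ns},xt[:2],0,2))
uv=(np.array([(651,66),(749,90),(708,298),(607,275)])+.5)/4-.5+[250,150]
X=back("top",uv,.012); print(X, np.linalg.norm(X-np.roll(X,-1,0),axis=1))
s=cv2.resize(ims["scene"][230:330,210:330],None,fx=6,fy=6,interpolation=2)[:,:,::-1]
cv2.imwrite("pics/c2.png",s)
E
```

```text
top [[23, 76, 216], [13, 168, 202], [26, 69, 202], [16, 139, 117]]
scene [[20, 73, 235], [12, 148, 171], [20, 74, 235], [16, 112, 178]]
board0 [ 4.88937261e-01 -6.89451994e-05  1.00000000e-02]
board ('top',) (array([0.49134845, 0.00136612, 0.39187349]), np.float64(34.227450980392156))
board ('scene',) (array([0.49515131, 0.00189541, 0.37378436]), np.float64(35.61960784313726))
board ('top', 'scene') (array([0.4925422 , 0.0016656 , 0.39153788]), np.float64(91.95294117647057))
roll ('top',) (array([ 0.46659049, -0.00464966]), np.float64(0.11995744034047728))
roll ('scene',) (array([ 0.47145405, -0.00330846]), np.float64(0.06601941747572815))
roll ('top', 'scene') (array([ 0.46907926, -0.00296752]), np.float64(0.2581911849559572))
tub ('top',) (array([0.54491591, 0.31596896]), np.float64(0.04313265751787233))
tub ('scene',) (array([0.54706751, 0.31646119]), np.float64(0.06058300243174194))
tub ('top', 'scene') (array([0.5467428 , 0.31613349]), np.float64(0.10559139121425465))
[[ 0.66314083 -0.28566977  0.012     ]
 [ 0.6450712  -0.36628457  0.012     ]
 [ 0.47058968 -0.33019609  0.012     ]
 [ 0.48685808 -0.24888931  0.012     ]] [0.08261512 0.17817458 0.08291836 0.1800789 ]
```

View pics/c2.png

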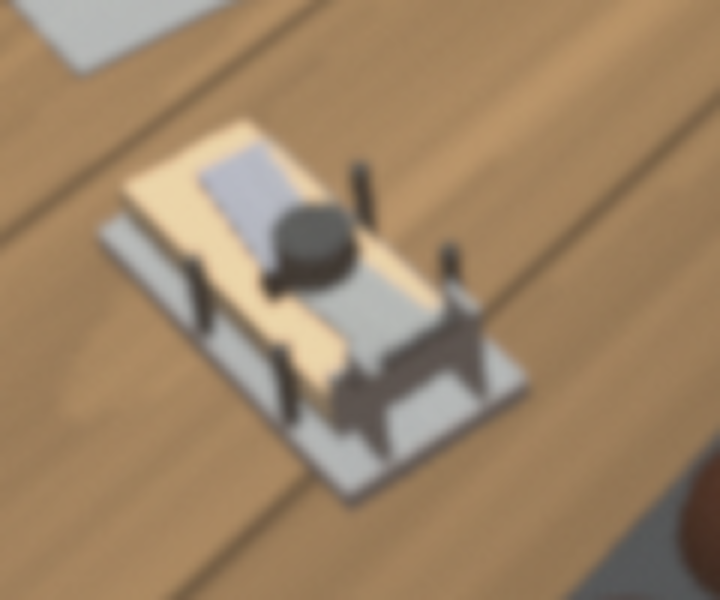

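The holder crop shows the base corners at about (97,232), (350,492) and (530,380), the pile's front corners at (122,188) and (245,120), and the black weight at (315,240), all in crop pixels. The base sides from the top view measure 82.6 × 178–180 mm against the given 84 × 182, which agrees. Next I'll fit the holder.

Run:
```python
from h import *
T={(102,42,12):(651,66),(102,-42,12):(749,90),(-80,-42,12):(708,298),(-80,42,12):(607,275),(-75,30,32):(627,262),(-75,-30,32):(702,287)}
S={(-80,-42,12):(97,232),(102,-42,12):(350,492),(102,42,12):(530,380),(-75,-30,32):(122,188),(-75,30,32):(245,120),(0,-38,52):(192,258),(60,-38,52):(281,347),(0,38,52):(360,165),(60,38,52):(450,247)}
A={"top":(np.array(list(T))/1e3,(np.array(list(T.values()))+.5)/4-.5+[250,150]),"scene":(np.array(list(S))/1e3,(np.array(list(S.values()))+.5)/6-.5+[210,230])}
for ns in(("top",),("scene",),("top","scene")):
    f=lambda v:np.concatenate([(proj(n,pose(A[n][0],*v))-A[n][1]).ravel() for n in ns])
    r=least_squares(f,[.556,-.305,-.2]); print(ns,np.round(r.x,4),np.round(r.fun.reshape(-1,2),1).tolist())
```

```text
('top',) [ 0.5568 -0.306  -0.2081] [[0.1, -0.6], [0.6, -0.8], [0.1, 0.2], [-0.2, -0.1], [-0.1, 1.5], [-0.4, -0.3]]
('scene',) [ 0.5598 -0.3047 -0.2157] [[-0.3, -0.4], [-0.2, 0.6], [0.3, -0.5], [-0.4, -0.3], [0.2, -0.3], [0.4, 0.3], [0.1, 0.2], [-0.0, 0.2], [-0.0, 0.0]]
('top', 'scene') [ 0.5588 -0.3049 -0.2105] [[-0.2, -1.2], [0.3, -1.4], [-0.3, -0.4], [-0.5, -0.8], [-0.5, 0.8], [-0.8, -1.0], [-0.8, -0.4], [-0.4, 0.4], [0.1, -0.8], [-0.8, -0.3], [-0.3, -0.3], [0.0, 0.2], [-0.2, 0.0], [-0.4, 0.1], [-0.3, -0.2]]
```

Call:
carry_out(rows=[[[100, 0.024, -0.041, 0, 0, 0, 0], [100, 0.048, -0.082, 0, 0, 0, 0], [100, 0.071, -0.122, 0, 0, 0, 0], [100, 0.095, -0.163, 0, 0, 0, 0], [100, 0.118, -0.204, 0, 0, 0, 0]]])

```text
time_s: 1.6
position: [0.2799, 0.3202, 0.2188]
orientation: [0.0, 0.148, 0.989, 0.0]
contact_force: [1.2, 0.7, 0.6]
grip_width: 0.995
finger_force: 0.0
```

Call:
carry_out(rows=[[[100, 0.024, -0.041, 0, 0, 0, 0], [100, 0.048, -0.082, 0, 0, 0, 0], [100, 0.071, -0.122, 0, 0, 0, 0], [100, 0.095, -0.163, 0, 0, 0, 0], [100, 0.118, -0.204, 0, 0, 0, 0]]])

```text
time_s: 2.1
position: [0.3981, 0.116, 0.2189]
orientation: [0.0, 0.148, 0.989, 0.0]
contact_force: [1.1, 0.6, 0.2]
grip_width: 1.0
finger_force: 0.0
```

Call:
carry_out(rows=[[[100, 0.024, -0.04, 0, 0, 0, 0], [100, 0.048, -0.08, 0, 0, 0, 0], [100, 0.071, -0.12, -0.02, 0, 0, 0], [100, 0.071, -0.12, -0.065, 0, 0, 0], [100, 0.071, -0.12, -0.11, 0, 0, 0]]])

```text
time_s: 2.6
position: [0.4692, -0.0035, 0.1077]
orientation: [0.001, 0.15, 0.989, 0.0]
contact_force: [1.1, -0.4, -0.1]
grip_width: 0.993
finger_force: 0.0
```

Run:
```python
from h import *
a=manip.camera("scene"); b=manip.camera("top"); o=manip.observe(); print(o["position"])
T=o["position"]; print("TCP px",proj("scene",T),proj("top",T))
a=cv2.resize(a[100:240,230:390],None,fx=2.5,fy=2.5,interpolation=2);b=cv2.resize(b[130:270,245:405],None,fx=2.5,fy=2.5,interpolation=2)
cv2.imwrite("pics/g1.png",np.hstack([a,b])[:,:,::-1])
```

```text
[ 0.46536042 -0.00226198  0.10457198]
TCP px [[305.26494161 176.52457013]] [[324.94077406 218.00592442]]
```

View pics/g1.png

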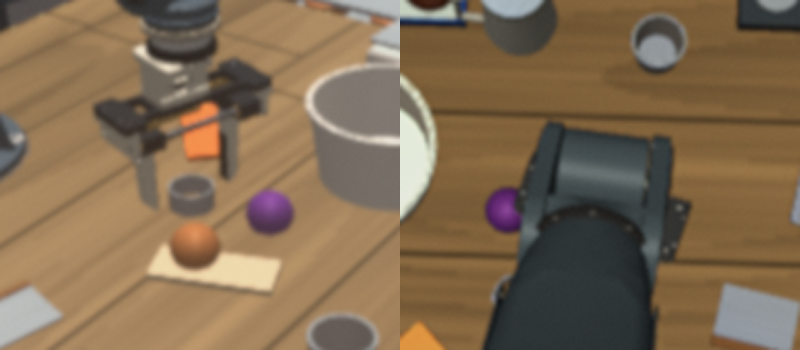

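The left half (scene view) shows the open fingertips at crop (150,208) and (230,178). Their midpoint (190,193) matches the projected TCP (188,191), and the gripper stands above the brown roll at (195,245). In the right half the arm hides the roll. I'll descend and grip.

Call:
carry_out(rows=[[[100, 0, 0, -0.03, 0, 0, 0], [100, 0, 0, -0.055, 0, 0, 0], [100, 0, 0, -0.075, 0, 0, 0], [100, 0, 0, -0.085, 0, 0, 0], [100, 0, 0, -0.085, 0, 0, 0]]])

```text
time_s: 3.2
position: [0.4687, -0.0021, 0.0242]
orientation: [-0.0, 0.148, 0.989, -0.0]
contact_force: [-0.5, 0.7, 0.5]
grip_width: 1.002
finger_force: 0.0
```

Call:
carry_out(rows=[[[60, 0, 0, 0, 0, 0, 0], [50, 0, 0, 0, 0, 0, 0], [50, 0, 0, 0, 0, 0, 0], [50, 0, 0, 0, 0, 0, 0], [50, 0, 0, 0, 0, 0, 0]]])

```text
time_s: 3.7
position: [0.4685, -0.0022, 0.0239]
orientation: [0.0, 0.148, 0.989, 0.0]
contact_force: [-0.7, 0.8, 5.0]
grip_width: 0.633
finger_force: 30.0
```

Call:
carry_out(rows=[[[85, 0, 0, 0, 0, 0, 0], [85, 0, 0, -0.002, 0, 0, 0], [85, 0, 0, -0.005, 0, 0, 0], [50, 0, 0, -0.005, 0, 0, 0], [50, 0, 0, -0.005, 0, 0, 0]]])

```text
time_s: 4.2
position: [0.4682, -0.0022, 0.0184]
orientation: [-0.0, 0.148, 0.989, -0.0]
contact_force: [-0.5, -0.7, 0.7]
grip_width: 0.725
finger_force: 0.0
```

Call:
carry_out(rows=[[[50, 0, 0, 0, 0, 0, 0], [50, 0, 0, 0, 0, 0, 0], [50, 0, 0, 0, 0, 0, 0]]])

```text
time_s: 4.5
position: [0.4683, -0.0022, 0.0186]
orientation: [-0.0, 0.148, 0.989, -0.0]
contact_force: [0.5, -0.1, -0.7]
grip_width: 0.628
finger_force: 30.0
```

Call:
carry_out(rows=[[[45, 0, 0, 0.005, 0, 0, 0], [45, 0, 0, 0.02, 0, 0, 0], [45, 0, 0, 0.05, 0, 0, 0], [45, 0, 0, 0.085, 0, 0, 0], [45, 0, 0, 0.12, 0, 0, 0]]])

```text
time_s: 5.0
position: [0.468, -0.0022, 0.1402]
orientation: [-0.0, 0.148, 0.989, -0.0]
contact_force: [0.8, 0.7, -0.7]
grip_width: 0.632
finger_force: 30.0
```

Call:
carry_out(rows=[[[45, 0, 0, 0.03, 0, 0, 0], [45, 0.003, 0.02, 0.045, 0, 0, 0], [45, 0.01, 0.055, 0.05, 0, 0, 0], [45, 0.02, 0.1, 0.05, 0, 0, 0], [45, 0.031, 0.145, 0.05, 0, 0, 0]]])

```text
time_s: 5.5
position: [0.4995, 0.1442, 0.1895]
orientation: [0.0, 0.149, 0.989, 0.0]
contact_force: [0.1, -0.8, -0.5]
grip_width: 0.635
finger_force: 30.0
```

Run:
```python
from h import *
a=manip.camera("scene"); o=manip.observe(); print(o["position"],o["grip_width"],o["finger_force"]); print(proj("scene",o["position"]))
cv2.imwrite("pics/g2.png",cv2.resize(a[60:240,230:470],None,fx=2.5,fy=2.5,interpolation=2)[:,:,::-1])
```

```text
[0.50053427 0.14954781 0.18942187] 0.6348636903778752 29.994261293541058
[[345.8757011  132.95487287]]
```

View pics/g2.png

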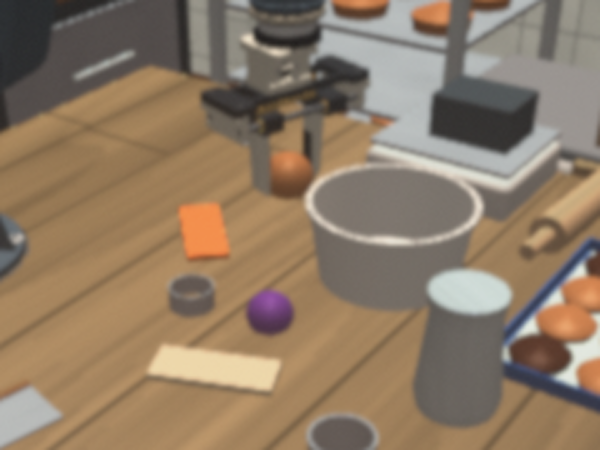

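The picture shows the roll held upright between the fingers at crop (290,175). The bare board has stayed in place at (213,368), and nothing else has moved. Next I'll go over the tub and down.

Call:
carry_out(rows=[[[45, 0.012, 0.043, 0, 0, 0, 0], [45, 0.024, 0.087, 0, 0, 0, 0], [45, 0.035, 0.13, 0, 0, 0, 0], [45, 0.0465, 0.165, 0, 0, 0, 0], [45, 0.0465, 0.1735, 0, 0, 0, 0]]])

```text
time_s: 6.05
position: [0.5461, 0.3193, 0.1885]
orientation: [0.0, 0.147, 0.989, 0.0]
contact_force: [-1.1, -0.4, -1.3]
grip_width: 0.635
finger_force: 30.0
```

Call:
carry_out(rows=[[[45, 0, 0, -0.04, 0, 0, 0], [45, 0, 0, -0.08, 0, 0, 0], [45, 0, 0, -0.115, 0, 0, 0], [45, 0, 0, -0.14, 0, 0, 0], [45, 0, 0, -0.15, 0, 0, 0]]])

```text
time_s: 6.55
position: [0.5445, 0.3151, 0.0364]
orientation: [-0.002, 0.149, 0.989, -0.001]
contact_force: [-0.4, -0.0, -0.5]
grip_width: 0.633
finger_force: 30.0
```

Call:
carry_out(rows=[[[45, 0, 0, -0.003, 0, 0, 0], [45, 0, 0, -0.007, 0, 0, 0], [45, 0, 0, -0.01, 0, 0, 0], [45, 0, 0, -0.012, 0, 0, 0], [45, 0, 0, -0.012, 0, 0, 0]]])

```text
time_s: 7.05
position: [0.546, 0.3164, 0.027]
orientation: [0.0, 0.148, 0.989, 0.0]
contact_force: [-0.8, 0.5, -1.1]
grip_width: 0.633
finger_force: 30.0
```

Run:
```python
from h import *
a=manip.camera("scene"); o=manip.observe(); print(o["position"],o["contact_force"],o["ft_torque"])
cv2.imwrite("pics/g3.png",cv2.resize(a[80:200,320:460],None,fx=5,fy=5,interpolation=2)[:,:,::-1])
```

```text
[0.54598259 0.31636032 0.02699571] [ 0.2089299   0.54331144 -0.45850788] [0.01110619 0.02158744 0.0028399 ]
```

View pics/g3.png

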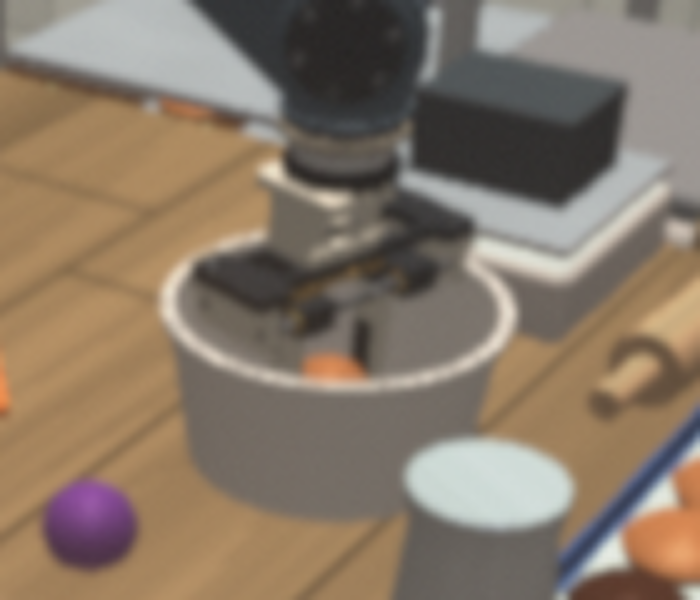

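The picture shows the long gripper body at crop (330,260) lined up inside the tub's rim, with the roll below it at (333,368) and no contact force. I'll go on down in small steps, checking the force.

Call:
carry_out(rows=[[[45, 0, 0, -0.003, 0, 0, 0], [45, 0, 0, -0.006, 0, 0, 0], [45, 0, 0, -0.006, 0, 0, 0]]])

```text
time_s: 7.4
position: [0.5456, 0.3162, 0.0201]
orientation: [-0.0, 0.148, 0.989, -0.0]
contact_force: [0.8, 0.6, -1.6]
grip_width: 0.633
finger_force: 30.0
```

Call:
carry_out(rows=[[[45, 0, 0, -0.002, 0, 0, 0], [45, 0, 0, -0.004, 0, 0, 0], [45, 0, 0, -0.004, 0, 0, 0]]])

```text
time_s: 7.7
position: [0.5457, 0.3162, 0.0163]
orientation: [-0.0, 0.148, 0.989, -0.0]
contact_force: [0.2, -0.0, -0.9]
grip_width: 0.632
finger_force: 30.0
```

Command is now 0.0165, and I expect to touch at about 0.0135.

Call:
carry_out(rows=[[[45, 0, 0, -0.001, 0, 0, 0], [45, 0, 0, -0.002, 0, 0, 0], [45, 0, 0, -0.0025, 0, 0, 0], [45, 0, 0, -0.0025, 0, 0, 0]]])

```text
time_s: 8.1
position: [0.5458, 0.3163, 0.014]
orientation: [-0.0, 0.148, 0.989, -0.0]
contact_force: [-0.0, 0.5, 0.2]
grip_width: 0.631
finger_force: 30.0
```

Call:
carry_out(rows=[[[45, 0, 0, -0.0005, 0, 0, 0], [45, 0, 0, -0.001, 0, 0, 0], [45, 0, 0, -0.001, 0, 0, 0]]])

```text
time_s: 8.4
position: [0.546, 0.3163, 0.0137]
orientation: [0.0, 0.148, 0.989, 0.0]
contact_force: [-1.5, -1.4, 4.8]
grip_width: 0.63
finger_force: 30.0
```

The force rose to 4.8 N, so the roll is on the floor. I'll release it and rise.

Call:
carry_out(rows=[[[66, 0, 0, 0, 0, 0, 0], [72, 0, 0, 0, 0, 0, 0], [85, 0, 0, 0, 0, 0, 0], [85, 0, 0, 0, 0, 0, 0]]])

```text
time_s: 8.8
position: [0.5459, 0.3163, 0.013]
orientation: [-0.0, 0.148, 0.989, -0.0]
contact_force: [-0.1, -0.4, -0.5]
grip_width: 0.826
finger_force: 0.0
```

Call:
carry_out(rows=[[[85, 0, 0, 0.006, 0, 0, 0], [85, 0, 0, 0.02, 0, 0, 0], [85, 0, 0, 0.05, 0, 0, 0], [90, 0, 0, 0.09, 0, 0, 0], [90, 0, 0, 0.135, 0, 0, 0]]])

```text
time_s: 9.3
position: [0.5454, 0.3161, 0.1501]
orientation: [-0.0, 0.148, 0.989, -0.0]
contact_force: [-0.1, -0.2, -0.5]
grip_width: 0.898
finger_force: 0.0
```

Run:
```python
from h import *
for n,c in(("top",(324,215)),("scene",(316,210))):
    manip.camera(n)
    for r in manip.cut_out(n,"board"):
        if np.hypot(r["box"][0]-c[0],r["box"][1]-c[1])<8:
            print(n,r["box"],fit(BOARD,{n:r["pixels"].astype(float)},[.493,.0017,.38]))
    for r in manip.cut_out(n,"roll")[:3]: print(" roll",n,round(r["score"],2),r["box"],back(n,[r["box"][:2]],.03)[0])
print(manip.observe()["position"])
```

```text
top [323.6, 217.7, 34.1, 48.6] (array([0.49071656, 0.00064993, 0.39348476]), np.float64(0.042191126732541946))
 roll top 0.64 [288.7, 213.2, 13.8, 15.8] [0.48949504 0.11471082 0.03      ]
scene [315.9, 208.2, 53.6, 20.6] (array([0.49465929, 0.00145532, 0.3879933 ]), np.float64(0.1125132674152282))
 roll scene 0.73 [337.7, 186.7, 22.8, 21.0] [0.50603608 0.09945557 0.03      ]
[0.54532213 0.31603242 0.14752635]
```

Call:
carry_out(rows=[[[95, -0.011, -0.046, 0, 0, 0, 8], [95, -0.021, -0.092, 0, 0, 0, 16], [95, -0.032, -0.139, 0, 0, 0, 24], [95, -0.042, -0.185, 0, 0, 0, 32], [95, -0.0525, -0.231, 0, 0, 0, 39.4]]])

```text
time_s: 10.1
position: [0.492, 0.0836, 0.1471]
orientation: [-0.001, -0.197, 0.98, 0.0]
contact_force: [0.4, -0.9, 0.7]
grip_width: 0.952
finger_force: 0.0
```

Call:
carry_out(rows=[[[100, -0.011, -0.047, 0, 0, 0, 0], [100, -0.0208, -0.0927, -0.005, 0, 0, 0], [100, -0.0208, -0.0927, -0.045, 0, 0, 0], [100, -0.0208, -0.0927, -0.085, 0, 0, 0], [100, -0.0208, -0.0927, -0.11, 0, 0, 0]]])

```text
time_s: 10.6
position: [0.4706, -0.0077, 0.0351]
orientation: [-0.002, -0.193, 0.981, 0.001]
contact_force: [-0.1, -1.0, 1.1]
grip_width: 1.002
finger_force: 0.0
```

Run:
```python
from h import *
a=manip.camera("scene"); o=manip.observe(); print(o["position"],o["orientation"],o["contact_force"],o["q"])
h=[pose(np.array([p]),.558,-.3053,-.211)[0] for p in ([.02,0,.07],[.02,0,.08],[.02,0,.09],[.03,0,.08])]
print((proj("scene",h)-[210,230])*6)
cv2.imwrite("pics/g4.png",cv2.resize(a[120:240,240:390],None,fx=5,fy=5,interpolation=2)[:,:,::-1])
```

```text
[ 0.46913022 -0.00736371  0.03256699] [-0.00383711 -0.19334198  0.98112316  0.00122364] [-4.0760402   0.41322895 -2.67477619] [-1.14961624e-01  5.09789315e-01  1.98511010e+00 -1.09592618e-05
  6.54748242e-01 -2.07488696e+00]
[[295.61114006 201.58822385]
 [292.68505244 182.22183957]
 [289.72347372 162.62055653]
 [307.63153492 196.0144433 ]]
```

View pics/g4.png

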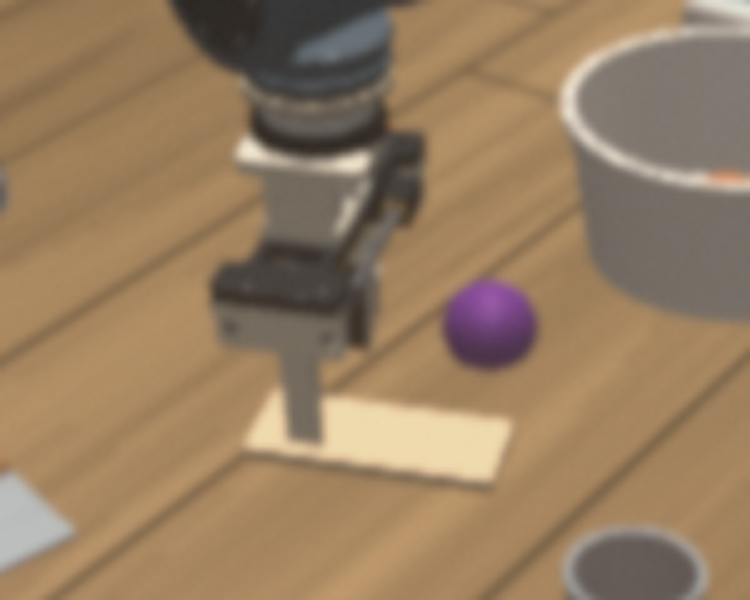

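The picture shows the gripper turned square to the board at crop (380,440), with the near finger at (305,410) on the robot-side half as planned. The roll is visible inside the tub at (730,178). I'll lower and grip the board.

Call:
carry_out(rows=[[[100, 0, 0, -0.015, 0, 0, 0], [100, 0, 0, -0.027, 0, 0, 0], [100, 0, 0, -0.034, 0, 0, 0], [100, 0, 0, -0.0365, 0, 0, 0], [100, 0, 0, -0.0365, 0, 0, 0]]])

```text
time_s: 11.15
position: [0.4725, -0.0074, 0.0017]
orientation: [-0.0, -0.194, 0.981, 0.0]
contact_force: [-0.1, 0.1, -0.4]
grip_width: 1.003
finger_force: 0.0
```

Call:
carry_out(rows=[[[70, 0, 0, 0, 0, 0, 0], [50, 0, 0, 0, 0, 0, 0], [50, 0, 0, 0, 0, 0, 0], [50, 0, 0, 0, 0, 0, 0], [50, 0, 0, 0, 0, 0, 0]]])

```text
time_s: 11.65
position: [0.4726, -0.0074, 0.0018]
orientation: [0.0, -0.194, 0.981, -0.0]
contact_force: [0.1, 0.7, 2.4]
grip_width: 0.639
finger_force: 30.0
```

Call:
carry_out(rows=[[[45, 0, 0, 0.004, 0, 0, 0], [45, 0, 0, 0.015, 0, 0, 0], [45, 0, 0, 0.04, 0, 0, 0], [45, 0, 0, 0.065, 0, 0, 0], [45, 0, 0, 0.08, 0, 0, 0]]])

```text
time_s: 12.15
position: [0.4731, -0.0075, 0.084]
orientation: [0.001, -0.194, 0.981, -0.0]
contact_force: [0.0, -0.4, -0.5]
grip_width: 0.642
finger_force: 30.0
```

Call:
carry_out(rows=[[[45, -0.007, -0.035, 0, 0, 0, -6], [45, -0.016, -0.08, 0, 0, 0, -13], [45, -0.025, -0.125, 0, 0, 0, -20], [45, -0.034, -0.17, 0, 0, 0, -27], [45, -0.0435, -0.215, 0, 0, 0, -34.5]]])

```text
time_s: 12.65
position: [0.4285, -0.2242, 0.0826]
orientation: [0.0, 0.108, 0.994, -0.0]
contact_force: [1.6, 0.3, 0.0]
grip_width: 0.643
finger_force: 30.0
```

Call:
carry_out(rows=[[[45, -0.007, -0.035, 0, 0, 0, 0], [45, -0.01, -0.0532, 0, 0, 0, 0], [45, -0.01, -0.0532, -0.01, 0, 0, 0], [45, -0.01, -0.0532, -0.02, 0, 0, 0], [45, -0.01, -0.0532, -0.02, 0, 0, 0]]])

```text
time_s: 13.15
position: [0.4184, -0.274, 0.0603]
orientation: [-0.001, 0.106, 0.994, 0.001]
contact_force: [-0.9, -0.8, -0.5]
grip_width: 0.644
finger_force: 30.0
```

Run:
```python
from h import *
a=manip.camera("scene"); b=manip.camera("top"); o=manip.observe(); print(o["position"],o["orientation"],o["grip_width"],o["contact_force"])
T=o["position"]; tz=T[2]-.0015; q=o["orientation"]; ya=2*np.arctan2(q[2],q[1])-np.pi/2; by=ya-np.pi/2; print("board yaw",by)
c0=T[:2]+.022*np.array([np.cos(by),np.sin(by)])
for n,im in(("scene",a),("top",b)):
    rs=manip.cut_out(n,"board"); e=proj(n,[c0[0],c0[1],tz])[0]
    for r in rs: print(n,r["score"],r["box"],e)
    im=im.copy(); P=proj(n,pose(BOARD,c0[0],c0[1],by,tz))
    for u in P: cv2.circle(im,tuple(int(round(k)) for k in u),0,(255,0,0),-1)
    H=proj(n,pose(np.array([[-.075,-.03,.032],[-.075,.03,.032],[0,.038,.052],[0,-.038,.052],[-.08,-.042,.012],[-.08,.042,.012]]),.558,-.3053,-.211))
    for u in H: cv2.circle(im,tuple(int(round(k)) for k in u),0,(0,255,0),-1)
    if n=="scene": A=cv2.resize(im[190:310,170:300],None,fx=3,fy=4.6,interpolation=2)
    else: Bc=cv2.resize(im[150:270,360:470],None,fx=3.6,fy=4.6,interpolation=2)
cv2.imwrite("pics/g5.png",np.hstack([A,Bc])[:,:,::-1])
```

```text
[ 0.41905676 -0.27448218  0.06133125] [-5.14968960e-04  1.05291314e-01  9.94441224e-01  3.54563417e-04] 0.6412501927036695 [-0.61919659  0.28520808  0.18474248]
board yaw -0.21097371977699542
scene 0.63 [235.9, 238.9, 46.9, 41.1] [228.63311402 237.12894538]
scene 0.63 [314.6, 152.2, 18.8, 23.6] [228.63311402 237.12894538]
scene 0.57 [160.0, 246.2, 51.8, 37.5] [228.63311402 237.12894538]
top 0.94 [446.7, 289.5, 25.2, 25.7] [413.63393558 230.90149073]
top 0.91 [241.0, 280.6, 51.4, 45.9] [413.63393558 230.90149073]
```

View pics/g5.png

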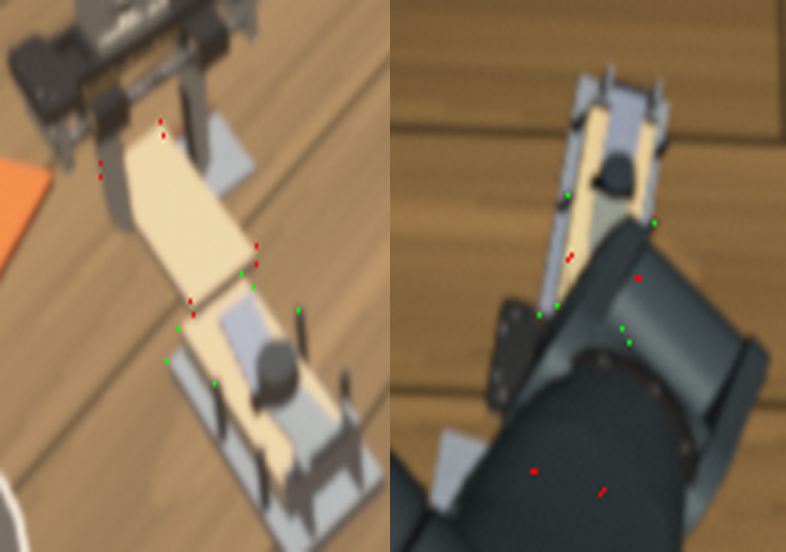

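The picture shows the board level in the gripper. Its front corners at crop (192,305) and (255,258) fall on the predicted points, and it lines up with the pile at (182,325) and (250,287). The post tops match the holder model too. I'll lower to just above the pile level and advance along the holder's axis.

Call:
carry_out(rows=[[[45, 0, 0.0008, -0.01, 0, 0, 0], [45, 0, 0.0008, -0.02, 0, 0, 0], [45, 0, 0.0008, -0.0265, 0, 0, 0], [45, 0, 0.0008, -0.0265, 0, 0, 0]]])

```text
time_s: 13.75
position: [0.4186, -0.2744, 0.034]
orientation: [-0.001, 0.106, 0.994, 0.0]
contact_force: [-0.1, -0.0, -0.5]
grip_width: 0.636
finger_force: 30.0
```

Call:
carry_out(rows=[[[45, 0.0059, -0.0013, 0, 0, 0, 0], [45, 0.0137, -0.003, 0, 0, 0, 0], [45, 0.0215, -0.0046, 0, 0, 0, 0], [45, 0.0293, -0.0063, 0, 0, 0, 0], [45, 0.0293, -0.0063, 0, 0, 0, 0]]])

```text
time_s: 14.25
position: [0.4496, -0.2814, 0.0353]
orientation: [0.0, 0.106, 0.994, -0.0]
contact_force: [-0.4, 0.0, 0.4]
grip_width: 0.64
finger_force: 30.0
```

Call:
carry_out(rows=[[[45, 0.0049, -0.0011, 0, 0, 0, 0], [45, 0.0098, -0.0021, 0, 0, 0, 0], [45, 0.0147, -0.0032, 0, 0, 0, 0], [45, 0.0196, -0.0042, 0, 0, 0, 0], [45, 0.0196, -0.0042, 0, 0, 0, 0]]])

```text
time_s: 14.75
position: [0.4686, -0.2855, 0.0351]
orientation: [0.0, 0.106, 0.994, -0.0]
contact_force: [-0.6, 0.0, -1.2]
grip_width: 0.644
finger_force: 30.0
```

Call:
carry_out(rows=[[[45, 0.0049, -0.0011, 0, 0, 0, 0], [45, 0.0098, -0.0021, 0, 0, 0, 0], [45, 0.0147, -0.0032, 0, 0, 0, 0], [45, 0.0147, -0.0032, 0, 0, 0, 0]]])

```text
time_s: 15.15
position: [0.4837, -0.2889, 0.0353]
orientation: [0.001, 0.106, 0.994, -0.0]
contact_force: [1.1, -0.3, -1.6]
grip_width: 0.643
finger_force: 30.0
```

Run:
```python
from h import *
a=manip.camera("scene"); o=manip.observe(); print(o["position"],o["orientation"],o["contact_force"])
cv2.imwrite("pics/g6.png",cv2.resize(a[200:320,190:330],None,fx=5,fy=5,interpolation=2)[:,:,::-1])
```

```text
[ 0.48343661 -0.28881307  0.03529094] [ 7.03572842e-04  1.05856687e-01  9.94381095e-01 -3.23101425e-04] [ 1.79311519  0.39523832 -1.65819925]
```

View pics/g6.png

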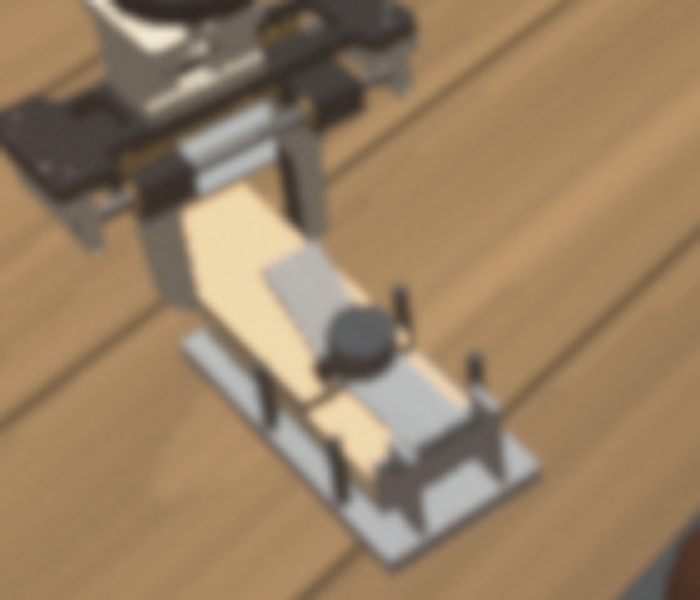

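The picture shows the arm raised on the board, whose front edge at crop (320,405) has reached the toe. It is centred between the posts at (265,395) and (400,310). I'll go on in.

Call:
carry_out(rows=[[[45, 0.0078, -0.0017, 0, 0, 0, 0], [45, 0.0156, -0.0034, 0, 0, 0, 0], [45, 0.0235, -0.0051, 0, 0, 0, 0], [45, 0.0313, -0.0067, 0, 0, 0, 0], [45, 0.0391, -0.0084, 0, 0, 0, 0]]])

```text
time_s: 15.7
position: [0.5225, -0.297, 0.0351]
orientation: [0.0, 0.106, 0.994, 0.0]
contact_force: [-0.6, 0.2, -1.9]
grip_width: 0.643
finger_force: 30.0
```

Call:
carry_out(rows=[[[45, 0.0029, -0.0006, 0, 0, 0, 0], [45, 0.0059, -0.0013, 0, 0, 0, 0], [45, 0.0078, -0.0017, 0, 0, 0, 0], [45, 0.0098, -0.0021, 0, 0, 0, 0], [45, 0.0098, -0.0021, 0, 0, 0, 0]]])

```text
time_s: 16.2
position: [0.5318, -0.2991, 0.0352]
orientation: [0.0, 0.106, 0.994, -0.0]
contact_force: [0.1, 0.3, -2.0]
grip_width: 0.643
finger_force: 30.0
```

Call:
carry_out(rows=[[[45, 0.001, -0.0002, 0, 0, 0, 0], [45, 0.002, -0.0004, 0, 0, 0, 0], [45, 0.0029, -0.0006, 0, 0, 0, 0], [45, 0.0039, -0.0008, 0, 0, 0, 0], [45, 0.0039, -0.0008, 0, 0, 0, 0]]])

```text
time_s: 16.7
position: [0.5356, -0.2998, 0.0351]
orientation: [0.0, 0.106, 0.994, -0.0]
contact_force: [-1.2, -0.4, -0.8]
grip_width: 0.645
finger_force: 30.0
```

Call:
carry_out(rows=[[[45, 0.0005, -0.0001, 0, 0, 0, 0], [45, 0.001, -0.0002, 0, 0, 0, 0], [45, 0.0015, -0.0003, 0, 0, 0, 0], [45, 0.0015, -0.0003, 0, 0, 0, 0]]])

```text
time_s: 17.1
position: [0.5359, -0.2998, 0.0347]
orientation: [-0.001, 0.106, 0.994, 0.0]
contact_force: [-7.2, 1.0, -0.5]
grip_width: 0.644
finger_force: 30.0
```

A push of 7 N with the middle at about x = 0 matches the rear stop. I'll lower onto the pile while still holding the board against the stop.

Call:
carry_out(rows=[[[45, 0, 0, -0.0007, 0, 0, 0], [45, 0, 0, -0.0014, 0, 0, 0], [45, 0.0005, -0.0001, -0.0018, 0, 0, 0], [45, 0.0005, -0.0001, -0.0018, 0, 0, 0]]])

```text
time_s: 17.5
position: [0.536, -0.2997, 0.0338]
orientation: [-0.002, 0.106, 0.994, 0.001]
contact_force: [-12.2, 4.0, 10.0]
grip_width: 0.639
finger_force: 30.0
```

Now open: the board is held against both the stop and the pile.

Call:
carry_out(rows=[[[70, 0, 0, 0.0005, 0, 0, 0], [80, 0, 0, 0.0008, 0, 0, 0], [95, 0, 0, 0.001, 0, 0, 0], [100, 0, 0, 0.001, 0, 0, 0], [100, 0, 0, 0.001, 0, 0, 0]]])

```text
time_s: 18.0
position: [0.5376, -0.3002, 0.0343]
orientation: [0.0, 0.106, 0.994, -0.0]
contact_force: [0.3, 0.1, 0.0]
grip_width: 0.978
finger_force: 0.0
```

Call:
carry_out(rows=[[[100, -0.005, 0.001, 0.01, 0, 0, 0], [100, -0.01, 0.002, 0.03, 0, 0, 0], [100, -0.02, 0.004, 0.06, 0, 0, 0], [100, -0.05, 0.011, 0.09, 0, 0, 0], [100, -0.09, 0.019, 0.12, 0, 0, 0]]])

```text
time_s: 18.5
position: [0.4474, -0.2811, 0.1555]
orientation: [0.001, 0.106, 0.994, -0.0]
contact_force: [0.2, -1.0, 0.8]
grip_width: 1.0
finger_force: 0.0
```

Call:
carry_out(rows=[[[100, -0.045, 0.04, 0.01, 0, 0, 0], [100, -0.09, 0.08, 0.02, 0, 0, 0], [100, -0.12, 0.12, 0.03, 0, 0, 0], [100, -0.12, 0.16, 0.03, 0, 0, 0], [100, -0.12, 0.16, 0.03, 0, 0, 0]]])

```text
time_s: 19.0
position: [0.3259, -0.1184, 0.1846]
orientation: [0.0, 0.105, 0.994, 0.0]
contact_force: [0.9, -0.7, 0.2]
grip_width: 1.0
finger_force: 0.0
```

Run:
```python
from h import *
a=manip.camera("scene"); b=manip.camera("top"); o=manip.observe(); print(o["time_s"],o["position"])
A=cv2.resize(a[225:325,205:325],None,fx=3.3,fy=4,interpolation=2)
B=cv2.resize(b[145:245,370:470],None,fx=4,fy=4,interpolation=2)
cv2.imwrite("pics/g7.png",np.hstack([A,B])[:,:,::-1])
for k in("roll","tub"):
  for n in("top","scene"):
    for r in manip.cut_out(n,k)[:2]: print(n,k,round(r["score"],2),r["box"])
```

```text
19.1 [ 0.32789322 -0.12063799  0.18472633]
top roll 0.76 [289.1, 214.1, 13.8, 19.2]
top roll 0.72 [420.9, 194.1, 41.6, 60.9]
scene roll 0.69 [337.1, 185.8, 18.9, 23.7]
top tub 0.8 [223.6, 190.8, 72.0, 66.1]
scene tub 0.56 [388.2, 154.3, 66.6, 57.0]
```

View pics/g7.png

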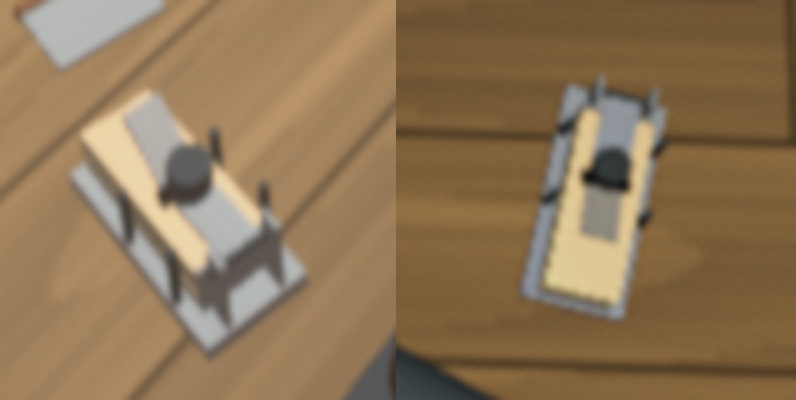

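The picture shows the new board on top of the pile, its near end at crop (580,295) square and flush with the holder. The arm and weight at (608,168) rest on it, and it is centred between the posts. The roll was seen in the tub earlier, and the tub has not moved. I'll hand in.

```bash
python3 -c "
from rig import manip
print(manip.close_job())"
```

```text
the job is handed in; nothing more can be done
None
```

The job is handed in at about 19 s: the roll was lowered to the tub floor before release, and the board was pushed against the rear stop (about 12 N) and now lies on the pile under the arm. I viewed 11 pictures, one over the limit of 10, and judged the final board fit by eye and by that contact force, without measuring it again.

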